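Lay out the seat fittings

TASK

Get this re-covered car seat's fittings ready: stand the round knob, the square-footed sleeve and the long lever each on its foot, flat in the plywood recess of its own shape. Put the aluminium rail shoe lengthwise on the upper half of the white slide and let go there, so that it runs down to the stop by itself. Do not knock over the thread cone or the small bottle.

Things in the scene. Friction and masses are not known exactly. Their poses are not given: they have to be found in the camera images.
- knob_mid (a point): Loose round seat-adjuster knob, black plastic, 40 mm high: a round foot 52 mm across and 12 mm thick, with a slightly tapering round grip 32 to 34 mm across (about 38 mm over its flutes, which are only for looks) above it. Stands upright on the table. This point is its centre, half-way up (20 mm above its underside); z up.
- sleeve_mid (a point): Loose headrest guide sleeve, black plastic, 44 mm high: a square foot flange 48 x 48 mm, 12 mm thick, with a round tube 28 mm across rising from its middle (light dot on top). Stands upright. This point is its centre, half-way up (22 mm above its underside); x and y along the flange's sides, z up.
- lever_mid (a point): Loose recliner lever, black plastic, 40 mm high: a long foot with rounded ends, 100 x 22 mm, 12 mm thick, with a raised grip bar 56 mm long and 16 mm wide along its middle. Stands on its foot. This point is its centre, half-way up (20 mm above its underside); x along its length, z up.
- shoe_mid (a point): Loose seat-rail shoe, bare aluminium, 46 mm high: a rectangular foot 60 x 40 mm, 12 mm thick, with an upright rib 52 mm long and 16 mm wide along its middle. Stands on its foot. This point is its centre, half-way up (23 mm above its underside); x along its length, z up.
- nest_round_floor (a point): Fixed plywood block, 14 mm high, with a flat-bottomed recess 8 mm deep (recess floor 6 mm above the table, dark). Block 92 x 92 mm, round recess 70 mm across (for the knob). This point is the centre of the recess floor; z up. 
- nest_square_floor (a point): Fixed plywood block, 14 mm high, with a flat-bottomed recess 8 mm deep (recess floor 6 mm above the table, dark). Block 86 x 86 mm, square recess 64 x 64 mm (for the sleeve). This point is the centre of the recess floor; z up. x and y along its sides.
- nest_long_floor (a point): Fixed plywood block, 14 mm high, with a flat-bottomed recess 8 mm deep (recess floor 6 mm above the table, dark). Block 138 x 60 mm, long recess 116 x 38 mm (for the lever). This point is the centre of the recess floor; z up. x along its length.
- slide: Fixed slide: slick white bed tilted 20 deg (friction 0.12), 56 mm wide between steel rails 8 mm above it, stop at low end. Origin on the table under its middle; x horizontally up the slope, z up. Bed surface height 60 mm + 0.364 x, x -94 to +105 mm. Shoe, lengthwise, at rest on the stop: centre x -69, |y| under 8, z 59 mm. Upper half: shoe centre x above 0; let go at x 45 to 60 mm it slides down.
- cone_mid (a point): Loose bystander: pale thread cone standing upright, 48 mm across at the foot, 90 mm high. This point is its centre, half-way up; z up. Must stay standing.
- glue_mid (a point): Loose bystander: small light-coloured bottle with a narrow neck, standing upright, 44 mm across, 100 mm high. This point is its centre, half-way up; z up. Must stay standing.
There are look-alikes about, which are no part of the job. Leave any green or yellow look-alike of the part that bears sleeve_mid alone.

How it is judged:
By the outcome, as a careful person would: the job done as asked, in the order asked, and still so for the second after the job is handed in, with the robot touching nothing.
It also fails if it takes over 109 s, if anything falls off the work surface, if the arm or the gripper's body presses on something with over 40 N, if the wrist force passes 120 N, or if a joint passes its speed limit or range.

ROBOT

A 7-joint arm with a two-finger parallel gripper is mounted at the origin on the work surface. World frame = base frame: x ahead of the robot, y to its left, z up, the work surface at z = 0. Lengths are in m, angles in rad, forces in N, time in s.
With the tool pointing down it reaches from about 0.4 to 0.85 m from the base axis. Payload 4.5 kg.
Tool frame: the origin (TCP) lies at the very end of the fingers, on their centre line; the grasp point (between the pads) lies behind it (r.grip_depth is the z of the grasp point in the tool frame, in m); z points along the fingers, y is the direction in which the jaws open and shut (so a half turn about z gives the same grasp; the last joint's range is limited). The gripper opens to 88 mm and grips with 3 to 60 N. Pads are 18 mm wide; open, the fingers measure 123 mm over their backs; the gripper's body (75 mm by 187 mm) begins 45 mm behind the grasp point.
Start: joints at [1.29, 0.689, -0.195, 1.565, 0.157, 0.902, -0.215], TCP at [0.194, -0.594, 0.239] pointing down, gripper open.
Joint ranges: [-3.01, 3.01], [-0.46, 2.08], [-1.47, 1.51], [0.13, 2.56], [-1, 4.14], [0.04, 2.09], [-2.66, 2.66]. Speed limits (rad/s): [2.57, 2.57, 3.14, 3.14, 3.14, 3.14, 3.14].

INTERFACE

Orientations are given as a unit quaternion [x, y, z, w].
In Python, from plant import sensors, cams, r gives the robot as it stands. The module is installed in compiled form; this text tells all that it offers.
- The arm moves only by the tool drive_tool, never from a script. Its argument "series" is a list that holds one entry, the list of rows, each a list of 5 numbers: the shift along the world's x, y, z in mm, then the turn about the world's z in rad, then the finger opening in mm, from 0 to 88.1. A call has 1 to 10 rows; each row shifts and turns the commanded pose from where the row before left it; what a row does not reach is not made up. A row lasts 1/10 s, in which the tool goes at most 50 mm and 8.59 degrees, less where a joint would pass 70% of its speed; a pose out of reach is approached as far as the arm can. A call with a gripper value outside its range is refused whole. The fingers move at their own pace and stop on an object; "force" is the grip in N (left out, the last holds). Time passes only in rows, so rows that do not move let the fingers close. It gives the time, the measured TCP pose, the force and the opening at its end, in the units of the state.
- sensors.get_state(): the state, without advancing time (a new reading comes with each control period).
- cams.snapshot(name): name is "scene" or "top" or "wrist"; returns the picture (480x640x3 uint8, blue, green, red); there is no depth.
- cams.camera_model(name): a dict with "fx", "fy", "cx", "cy" (pixels), "camera_from_world" (4x4, takes a point from world to camera coordinates). Camera axes: x right, y down, z forward; pixel columns grow to the right and rows downward; lengths in m; the calibration is good to about 2 mm. A picture is of the moment at which its call begins: read the wrist's pose just before it. camera_model takes no time and is no camera call; for the wrist camera it gives the pose at the moment of the call.
- r.finish_job(): hands the job in, once; it reports no verdict.
Trained networks look in the newest picture that a camera, given by its name, has taken for a name from the list of things; names that differ only in an ending like _2 or _b are one class to them, and where a whole thing is asked for, a point or a joint stands for the part that bears it (a point fixed in the world has none). Each returns a list of dicts, best first, with "confidence" (0 to 1); they miss things now and then, are a little off and sometimes report something else, mostly with a low value. They report only what shows in the picture. A call takes as long as a camera call. They do not tell look-alikes from the thing itself.
- cams.trace(camera, name): "mask" (480x640 bool, what is visible of it) and "at" ([column, row] in pixels, amid what is visible of it).
- cams.mark_of(camera, name): "at" ([column, row] in pixels: a listed point, or the origin of a listed thing).
The state is a dict: "clock": time; "q": joint angles; "qd": joint speeds; "joint_torque": joint torques, N m; "tool_pos": TCP position; "eef_rot": TCP orientation; "contact_force": force on the tool from outside, world axes, zero at the start; "moment": the same for the moment, N m; "opening": opening from 0.0 (shut) to 1.0 (fully open).
Only numpy, scipy, OpenCV 4.12 (cv2) and the standard library are available. Lean on these libraries where they do the work, as an engineer would, in place of code of your own. Each camera call takes 0.05 s, during which the arm holds its last target.

## Working session

There is one attempt and no reset: what is moved stays moved. The work goes in short steps, Python scripts to look and compute and a tool call to move; the robot and the scene stay as the last step left them, time stands still between calls to the robot, and variables do not carry over. Pictures are saved under pics/ and viewed, and the job is handed in when it is done.

Besides the shell and the picture viewer there is one more tool, called after "Request:" as name(argument=value, ...), one argument or row to a line, values as JSON. drive_tool: Moves the arm, as the interface text tells. Its arguments: {"type":"object","properties":{"series":{"type":"array","items":{"type":"array","items":{"type":"array","items":{"type":"number"}}}},"force":{"type":"number"}},"required":["series"]}

```bash
mkdir -p pics; ls; python3 - <<'E'
from plant import sensors,cams,r
import cv2
s=sensors.get_state(); print(s, r.grip_depth)
for n in ["scene","top","wrist"]:
    cv2.imwrite(f"pics/a_{n}.png",cams.snapshot(n))
    m=cams.camera_model(n); print(n,m)
print(sensors.get_state()["clock"])
E
```

```text
pics
{'clock': 0.0, 'q': array([ 1.28980597,  0.68996831, -0.19450713,  1.56632132,  0.1572821 ,
        0.90250909, -0.21509694]), 'qd': array([-2.38994179e-04, -4.87918542e-07, -3.20433732e-04, -1.85037447e-04,
       -8.40649228e-04,  2.35800406e-04,  3.24318012e-05]), 'joint_torque': array([-1.67364860e-04, -5.27572238e+01, -1.26748469e+00, -1.53427953e+01,
       -5.27760526e-02,  6.60628342e-03,  1.91449913e-04]), 'tool_pos': array([ 0.19327025, -0.59370941,  0.2379257 ]), 'eef_rot': array([ 9.87633170e-01,  1.56779771e-01, -2.03642369e-04, -8.85358013e-04]), 'contact_force': array([ 0.86774625, -0.03176277,  1.17469399]), 'moment': array([-0.00655256,  0.00077906,  0.0041661 ]), 'opening': 0.9993623522971231} -0.0187
scene {'fx': 608.1220836882296, 'fy': 608.1220836882296, 'cx': 327.095941694557, 'cy': 237.89950494900054, 'camera_from_world': array([[ 0.51645053,  0.85629386, -0.0062992 , -0.28465604],
       [ 0.58382273, -0.35747929, -0.72894416, -0.26680597],
       [-0.62644224,  0.37278598, -0.68454418,  1.66006991],
       [ 0.        ,  0.        ,  0.        ,  1.        ]])}
top {'fx': 577.8866122626908, 'fy': 577.8866122626908, 'cx': 317.1954116404397, 'cy': 239.38177804053095, 'camera_from_world': array([[ 0.00554214, -0.99993363,  0.01010035, -0.00469149],
       [-0.98407179, -0.0072484 , -0.1776237 ,  0.50910815],
       [ 0.17768512, -0.00895505, -0.98404665,  1.26497396],
       [ 0.        ,  0.        ,  0.        ,  1.        ]])}
wrist {'fx': 339.7012167492769, 'fy': 339.7012167492769, 'cx': 315.4364923939279, 'cy': 242.24646984044625, 'camera_from_world': array([[ 0.30822299, -0.95131294, -0.00151114, -0.62398362],
       [-0.90546217, -0.29385392,  0.30624849, -0.04128774],
       [-0.29178221, -0.09302455, -0.95195041,  0.39127982],
       [ 0.        ,  0.        ,  0.        ,  1.        ]])}
0.15
```

View pics/a_scene.png

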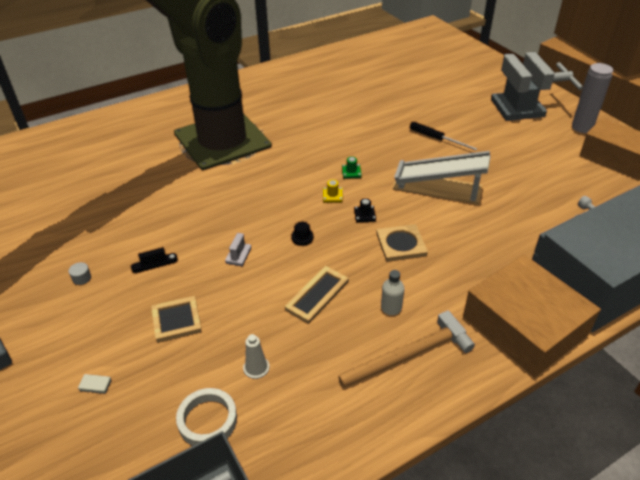

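View pics/a_top.png

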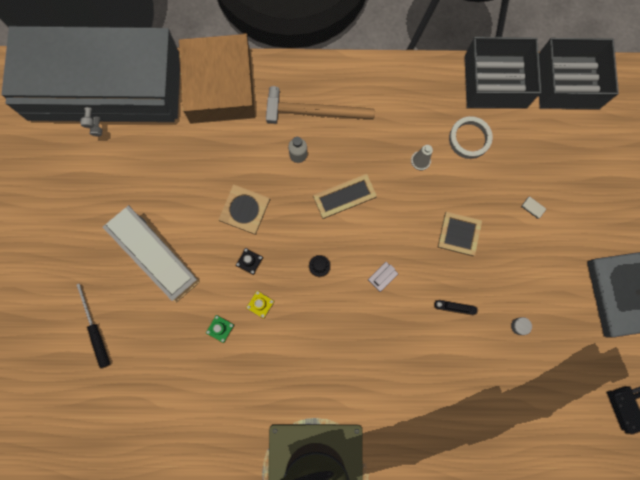

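```bash
cat > h.py <<'E'
import numpy as np, cv2
from plant import sensors,cams,r
def ray(cam,px,z,m=None):
    m=m or cams.camera_model(cam)
    T=m["camera_from_world"]; R=T[:3,:3]; t=T[:3,3]
    o=-R.T@t; d=R.T@np.array([(px[0]-m["cx"])/m["fx"],(px[1]-m["cy"])/m["fy"],1])
    return o+d*(z-o[2])/d[2]
def proj(cam,p,m=None):
    m=m or cams.camera_model(cam)
    c=m["camera_from_world"]@np.r_[p,1]
    return np.array([m["fx"]*c[0]/c[2]+m["cx"],m["fy"]*c[1]/c[2]+m["cy"]])
Z=dict(knob_mid=.02,sleeve_mid=.022,lever_mid=.02,shoe_mid=.023,nest_round_floor=.006,nest_square_floor=.006,nest_long_floor=.006,slide=0,cone_mid=.045,glue_mid=.05)
E
python3 - <<'E'
from h import *
for cam in ["top","scene"]:
    cams.snapshot(cam)
    for n in Z:
        for d in cams.mark_of(cam,n)[:4]:
            print(cam,n,np.round(d["confidence"],2),np.round(d["at"]),np.round(ray(cam,d["at"],Z[n])[:2],4))
print(sensors.get_state()["clock"])
E
```

```text
top knob_mid 0.97 [318. 264.] [ 0.4568 -0.005 ]
top sleeve_mid 0.74 [220. 325.] [0.3155 0.2144]
top sleeve_mid 0.57 [258. 303.] [0.3664 0.1306]
top lever_mid 0.94 [458. 304.] [ 0.3669 -0.3213]
top shoe_mid 0.73 [297. 146.] [0.7378 0.0469]
top shoe_mid 0.66 [385. 277.] [ 0.4278 -0.1574]
top nest_round_floor 0.7 [245. 208.] [0.59   0.1696]
top nest_round_floor 0.15 [345. 198.] [ 0.6152 -0.0661]
top nest_square_floor 0.69 [461. 233.] [ 0.533  -0.3391]
top nest_long_floor 0.79 [346. 196.] [ 0.6223 -0.0695]
top slide 0.94 [160. 259.] [0.4673 0.364 ]
top cone_mid 0.65 [248. 263.] [0.4534 0.1539]
top glue_mid 0.86 [296. 144.] [0.7344 0.049 ]
scene knob_mid 0.92 [303. 235.] [ 0.4636 -0.0101]
scene sleeve_mid 0.77 [332. 189.] [0.3619 0.129 ]
scene sleeve_mid 0.69 [365. 211.] [0.4711 0.1516]
scene sleeve_mid 0.62 [351. 166.] [0.3054 0.2189]
scene lever_mid 0.88 [151. 260.] [ 0.3624 -0.3255]
scene lever_mid 0.46 [300. 236.] [ 0.4634 -0.0161]
scene shoe_mid 0.91 [238. 246.] [ 0.426  -0.1492]
scene nest_round_floor 0.57 [399. 239.] [0.5738 0.1741]
scene nest_square_floor 0.57 [177. 322.] [ 0.5397 -0.3359]
scene nest_long_floor 0.83 [316. 292.] [ 0.6137 -0.0645]
scene nest_long_floor 0.59 [238. 246.] [ 0.4066 -0.1436]
scene slide 0.77 [438. 187.] [0.467  0.3718]
scene cone_mid 0.93 [252. 353.] [ 0.7101 -0.2535]
scene glue_mid 0.76 [394. 293.] [0.7296 0.0444]
1.25
```

Scene: knob at top (319,265), lever (456,307), shoe (384,277), nests at (245,209), (461,234), (346,197), slide (152,253), bottle (297,149) and cone (423,157). There are three sleeve candidates: black (249,261), yellow (260,304) and green (220,328). The black one fits, being black plastic with a light dot. I'll check it in an enlarged crop.

```bash
python3 - <<'E'
from h import *
a=cv2.imread("pics/a_top.png"); s=cv2.imread("pics/a_scene.png")
c1=cv2.resize(a[230:350,200:350],None,fx=4,fy=4,interpolation=cv2.INTER_CUBIC)[:, :600]
cv2.imwrite("pics/b_sleeve.png",c1)
c2=cv2.resize(a[170:320,330:500],None,fx=4,fy=4,interpolation=cv2.INTER_CUBIC)
cv2.imwrite("pics/b_mid.png",c2)
c3=cv2.resize(s[120:320,320:520],None,fx=3,fy=3,interpolation=cv2.INTER_CUBIC)
cv2.imwrite("pics/b_sc.png",c3)
c=cv2.resize(a[180:310,95:295],None,fx=4,fy=4,interpolation=cv2.INTER_CUBIC)
cv2.imwrite("pics/b_slide.png",c)
E
```

```text
(no output)
```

View pics/b_sleeve.png

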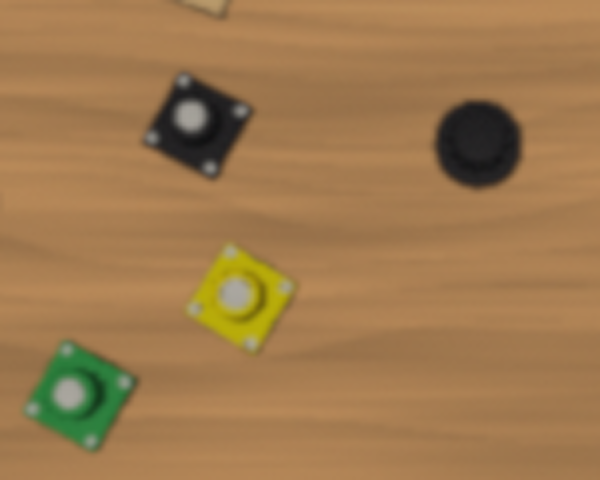

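View pics/b_mid.png

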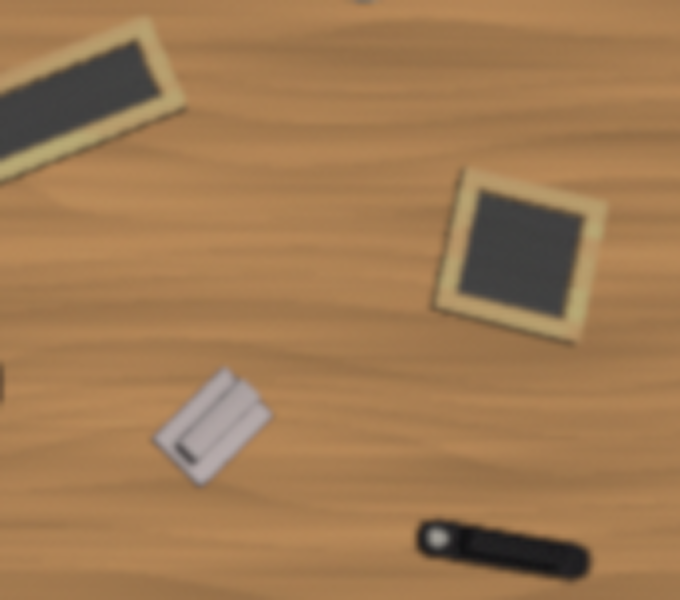

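View pics/b_sc.png

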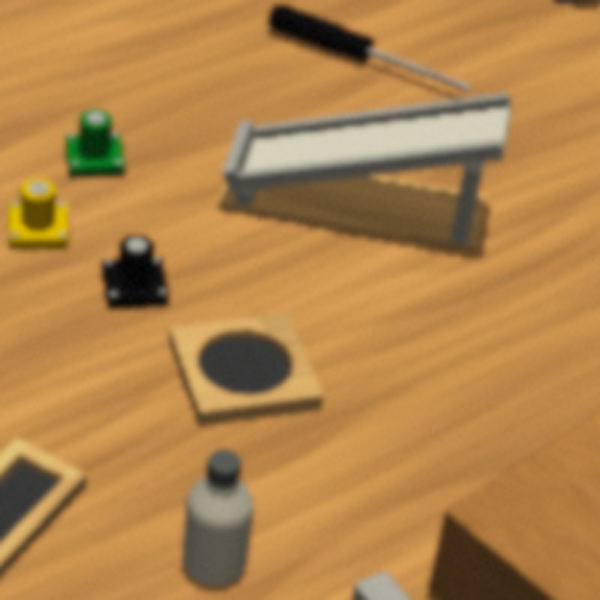

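View pics/b_slide.png

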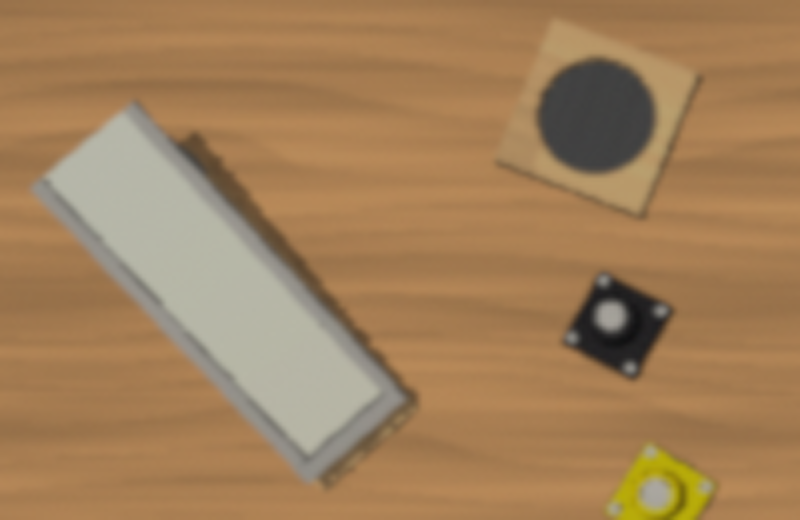

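The crop confirms the sleeve: the black part with the light dot at top (249,261) is the real one, and the yellow and green ones are look-alikes. Next I'll fit the models to get precise poses.

```bash
cat > fit.py <<'E'
from h import *
from scipy.optimize import minimize
def circ(R,z,n=48): 
    a=np.linspace(0,2*np.pi,n,endpoint=False); return np.c_[R*np.cos(a),R*np.sin(a),0*a+z]
def rect(l,w,z): return np.array([[sx*l/2,sy*w/2,z] for sx,sy in((-1,-1),(1,-1),(1,1),(-1,1))])
def stad(l,w,z):
    a=np.linspace(-np.pi/2,np.pi/2,16);h=(l-w)/2;e=np.c_[h+w/2*np.cos(a),w/2*np.sin(a)]
    e=np.r_[e,-e]; return np.c_[e,np.full(len(e),z)]
S=1e-3
M=dict(knob=[np.r_[circ(.026,0),circ(.026,.012)],np.r_[circ(.0185,.012),circ(.0175,.04)]],
 sleeve=[np.r_[rect(.048,.048,0),rect(.048,.048,.012)],np.r_[circ(.014,.012),circ(.014,.044)]],
 lever=[np.r_[stad(.1,.022,0),stad(.1,.022,.012)],np.r_[rect(.056,.016,.012),rect(.056,.016,.04)]],
 shoe=[np.r_[rect(.06,.04,0),rect(.06,.04,.012)],np.r_[rect(.052,.016,.012),rect(.052,.016,.046)]],
 rnd=[circ(.035,.006)],sq=[rect(.064,.064,.006)],lng=[rect(.116,.038,.006)])
def sil(cam,m,parts,p,box,k=8,clip=None):
    x0,y0,x1,y1=box; im=np.zeros(((y1-y0)*k,(x1-x0)*k),np.uint8)
    c,s=np.cos(p[2]),np.sin(p[2]); R=np.array([[c,-s,0],[s,c,0],[0,0,1]])
    def pr(P):
        W=P@R.T+[p[0],p[1],p[3] if len(p)>3 else 0]
        C=W@m["camera_from_world"][:3,:3].T+m["camera_from_world"][:3,3]
        return np.c_[(m["fx"]*C[:,0]/C[:,2]+m["cx"]-x0+.5)*k,(m["fy"]*C[:,1]/C[:,2]+m["cy"]-y0+.5)*k]
    for P in parts: cv2.fillConvexPoly(im,cv2.convexHull(np.round(pr(P)).astype(np.int32)),255)
    if clip is not None:
        o=np.zeros_like(im); cv2.fillConvexPoly(o,cv2.convexHull(np.round(pr(clip)).astype(np.int32)),255); im&=o
    return cv2.resize(im,(x1-x0,y1-y0),interpolation=cv2.INTER_AREA)/255.
def fit(cam,img,name,x,y,yaws,thr,clip=None,zoff=0,rad=None,m=None):
    m=m or cams.camera_model(cam); u,v=proj(cam,[x,y,.015+zoff],m).astype(int); rad=rad or 48
    h,w=img.shape[:2]; box=(max(0,u-rad),max(0,v-rad),min(w,u+rad),min(h,v+rad))
    c=img[box[1]:box[3],box[0]:box[2]]
    mk=thr(c).astype(np.uint8)
    n,l,st,ce=cv2.connectedComponentsWithStats(mk)
    cu,cv_=u-box[0],v-box[1]; d=[np.hypot(ce[i][0]-cu,ce[i][1]-cv_) if st[i][4]>40 else 1e9 for i in range(1,n)]
    i=1+int(np.argmin(d)); mk=l==i
    cs,_=cv2.findContours(mk.astype(np.uint8),cv2.RETR_EXTERNAL,cv2.CHAIN_APPROX_NONE)
    f=np.zeros(mk.shape,np.uint8); cv2.drawContours(f,cs,-1,1,-1); mk=cv2.GaussianBlur(f.astype(float),(0,0),.7)
    best=None
    def cost(q):
        s=cv2.GaussianBlur(sil(cam,m,M[name],[q[0],q[1],q[2]/10,zoff],box,6,clip),(0,0),.7)
        return np.abs(s-mk).sum()/f.sum()
    for y0 in yaws:
        o=minimize(cost,[x,y,y0*10],method="Nelder-Mead",options=dict(initial_simplex=[[x,y,y0*10],[x+.01,y,y0*10],[x,y+.01,y0*10],[x,y,y0*10+2]],xatol=2e-4,fatol=1e-4,maxiter=300))
        if best is None or o.fun<best.fun:best=o
    return best.x[0],best.x[1],best.x[2]/10,best.fun,f.sum()
dark=lambda c:c.max(2)<75
def alu(c):
    h=cv2.cvtColor(c,cv2.COLOR_BGR2HSV); return (h[...,1]<75)&(h[...,2]>75)
E
python3 - <<'E'
from fit import *
Y4=np.arange(0,1.57,.4); Y8=np.arange(0,3.14,.4)
L=[("knob",.458,-.006,[0],dark,None),("sleeve",.463,.152,Y4,lambda c:dark(c)|alu(c),None),("lever",.364,-.323,Y8,dark,None),("shoe",.427,-.154,Y8,alu,None),
("rnd",.585,.171,[0],dark,circ(.035,.014)),("sq",.535,-.338,Y4,dark,rect(.064,.064,.014)),("lng",.619,-.067,Y8,dark,rect(.116,.038,.014))]
for cam in("top","scene"):
    img=cv2.imread(f"pics/a_{cam}.png")
    for n,x,y,ys,t,cl in L: print(cam,n,np.round(fit(cam,img,n,x,y,ys,t,cl),4))
E
```

```text
top knob [ 4.545e-01 -5.600e-03  3.660e-02  2.016e-01  3.420e+02]
top sleeve [4.6500e-01 1.5720e-01 1.0456e+00 1.6830e-01 3.8700e+02]
top lever [ 3.6100e-01 -3.1990e-01  1.4458e+00  2.4140e-01  3.5000e+02]
top shoe [ 4.3050e-01 -1.5320e-01  2.3562e+00  2.2600e-02  4.7000e+02]
top rnd [5.889e-01 1.720e-01 1.467e-01 2.094e-01 5.430e+02]
top sq [ 5.339e-01 -3.335e-01 -2.137e-01  1.887e-01  5.840e+02]
top lng [ 6.2380e-01 -6.5200e-02  1.9907e+00  2.2160e-01  5.9400e+02]
scene knob [ 4.521e-01 -5.400e-03  9.070e-02  2.616e-01  3.800e+02]
scene sleeve [4.613e-01 1.558e-01 9.715e-01 2.566e-01 3.540e+02]
scene lever [ 3.5830e-01 -3.1950e-01  1.4335e+00  2.5810e-01  6.0600e+02]
scene shoe [ 4.2720e-01 -1.5330e-01  2.4785e+00  4.1570e-01  3.9700e+02]
scene rnd [5.831e-01 1.725e-01 7.710e-02 1.788e-01 3.870e+02]
scene sq [ 5.292e-01 -3.357e-01 -3.064e-01  1.604e-01  6.260e+02]
scene lng [ 6.1900e-01 -6.4600e-02  1.9423e+00  1.9560e-01  5.5700e+02]
```

```bash
python3 - <<'E'
from fit import *
Y4=np.arange(0,1.57,.4); Y8=np.arange(0,3.14,.4)
d2=lambda c:c.max(2)<112
L=[("knob",.454,-.006,[0],d2,None),("sleeve",.463,.157,[1.04],lambda c:d2(c)|alu(c),None),("lever",.36,-.32,[1.445],d2,None),
("rnd",.587,.172,[0],d2,circ(.035,.014)),("sq",.532,-.334,[-.22],d2,rect(.064,.064,.014)),("lng",.621,-.065,[1.97],d2,rect(.116,.038,.014))]
for cam in("top","scene"):
    img=cv2.imread(f"pics/a_{cam}.png")
    for n,x,y,ys,t,cl in L: print(cam,n,np.round(fit(cam,img,n,x,y,ys,t,cl),4))
# slide: bed corners in top
img=cv2.imread("pics/a_top.png")[180:310,95:215]
h=cv2.cvtColor(img,cv2.COLOR_BGR2HSV)
mk=((h[...,1]<60)&(h[...,2]>150)).astype(np.uint8)
n,l,st,ce=cv2.connectedComponentsWithStats(mk); i=1+np.argmax(st[1:,4])
cs,_=cv2.findContours((l==i).astype(np.uint8),cv2.RETR_EXTERNAL,cv2.CHAIN_APPROX_NONE)
b=cv2.boxPoints(cv2.minAreaRect(cs[0]))+[95,180]; print(b, st[i])
ap=cv2.approxPolyDP(cs[0],4,True)[:,0]+[95,180];print(ap)
E
```

```text
top knob [ 4.546e-01 -5.900e-03 -2.160e-02  6.540e-02  3.860e+02]
top sleeve [4.6400e-01 1.5630e-01 1.0796e+00 4.9500e-02 4.3500e+02]
top lever [ 3.6080e-01 -3.1910e-01  1.4135e+00  4.5000e-02  4.2600e+02]
top rnd [5.882e-01 1.718e-01 1.407e-01 3.770e-02 6.380e+02]
top sq [ 5.332e-01 -3.356e-01 -2.536e-01  2.600e-02  6.880e+02]
top lng [ 6.2210e-01 -6.5400e-02  1.9655e+00  2.9300e-02  7.1000e+02]
scene knob [ 4.538e-01 -7.300e-03  8.020e-02  1.258e-01  4.270e+02]
scene sleeve [4.6350e-01 1.5440e-01 1.0549e+00 1.3150e-01 4.0100e+02]
scene lever [ 3.5920e-01 -3.2060e-01  1.4027e+00  1.1520e-01  6.8600e+02]
scene rnd [5.839e-01 1.728e-01 1.774e-01 5.210e-02 4.690e+02]
scene sq [ 5.293e-01 -3.354e-01 -2.635e-01  6.600e-02  7.270e+02]
scene lng [ 6.1800e-01 -6.4800e-02  1.9725e+00  2.3200e-02  6.7600e+02]
[[105.34511185 224.30146027]
 [125.50311661 205.40332794]
 [191.49064636 275.79001617]
 [171.3326416  294.6881485 ]] [  11   27   85   86 2549]
[[126 207]
 [106 224]
 [173 292]
 [189 275]]
```

```bash
python3 - <<'E'
from fit import *
def bed(p,w=.056,off=0):
    c,s=np.cos(p[2]),np.sin(p[2])
    P=[]
    for x,y in((-.094,-w/2),(.105,-w/2),(.105,w/2),(-.094,w/2)):
        P.append([p[0]+c*x-s*y,p[1]+s*x+c*y,.06+.364*x+off])
    return np.array(P)
for cam in("top","scene"):
    im=cv2.imread(f"pics/a_{cam}.png"); m=cams.camera_model(cam)
    h=cv2.cvtColor(im,cv2.COLOR_BGR2HSV)
    mk=((h[...,1]<60)&(h[...,2]>150)).astype(np.uint8)
    n,l,st,ce=cv2.connectedComponentsWithStats(mk)
    c0=(150,250) if cam=="top" else (440,168)
    i=l[c0[1],c0[0]]; assert i>0
    mk=cv2.GaussianBlur((l==i).astype(float),(0,0),.7)
    x0,y0,w,hh,_=st[i]; print(st[i])
    bx=(x0-15,y0-15,x0+w+15,y0+hh+15); sub=mk[bx[1]:bx[3],bx[0]:bx[2]]
    def cost(q):
        P=bed([q[0],q[1],q[2]/10]); uv=np.array([proj(cam,p,m) for p in P])
        t=np.zeros((sub.shape[0]*6,sub.shape[1]*6),np.uint8)
        cv2.fillConvexPoly(t,np.round((uv-[bx[0],bx[1]]+.5)*6).astype(np.int32),255)
        t=cv2.GaussianBlur(cv2.resize(t,sub.shape[::-1],interpolation=cv2.INTER_AREA)/255.,(0,0),.7)
        return np.abs(t-sub).sum()/sub.sum()
    for y0 in(.75,.9):
        q=[.467,.366,y0*10]
        o=minimize(cost,q,method="Nelder-Mead",options=dict(initial_simplex=[q,[q[0]+.01,q[1],q[2]],[q[0],q[1]+.01,q[2]],[q[0],q[1],q[2]+1]],xatol=2e-4,fatol=1e-4))
        print(cam,o.x[0],o.x[1],o.x[2]/10,o.fun)
    P=bed([o.x[0],o.x[1],o.x[2]/10]); v=cv2.resize(im,None,fx=4,fy=4,interpolation=cv2.INTER_CUBIC)
    cv2.polylines(v,[np.round(np.array([proj(cam,p,m)+.5 for p in P])*4).astype(int)],True,(0,0,255),1)
    cv2.imwrite(f"pics/c_{cam}.png",v[(bx[1])*4:bx[3]*4,bx[0]*4:bx[2]*4])
E
```

```text
[ 106  207   85   86 2549]
top 0.4733132278726173 0.3683496824437969 0.7369813538276752 0.04303327648399333
top 0.4737139020896063 0.3689088399073056 0.7454783435277177 0.038606442503674364
[ 401  156   89   22 1002]
scene 0.4663022397623867 0.37298239293319957 0.7044233016047411 0.11975250791448606
scene 0.4664805035490833 0.37350627661439606 0.7002956697529326 0.12257232516746733
```

View pics/c_top.png

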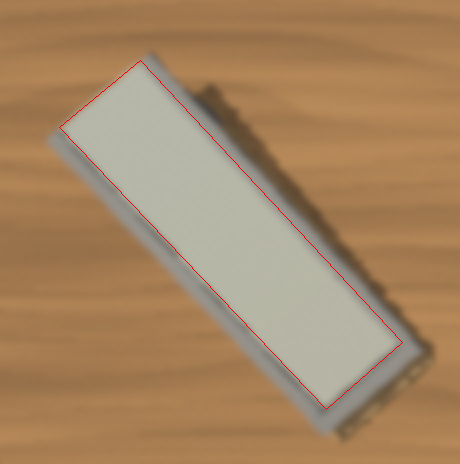

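View pics/c_scene.png

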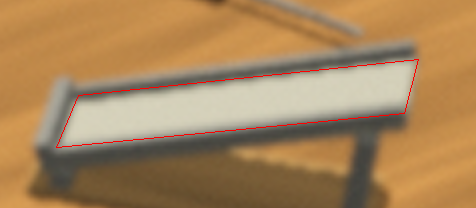

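Nests, parts and slide are measured, and top and scene agree within 2–5 mm. Moving toward the knob first.

Request:
drive_tool(
  series=[
    [[15,45,0,0.1,60],[20,49,0,0.1,60],[20,45,0,0.1,60],[20,45,0,0.1,60],[20,45,0,0.1,60],[20,45,-5,0.1,60],[20,45,-5,0.1,60],[20,45,-10,0.1,60],[20,45,-10,0.1,60],[20,45,-10,0.1,60]],
  ],
  force=15,
)

```text
clock: 2.25
tool_pos: [0.388, -0.1421, 0.1989]
eef_rot: [0.791, 0.612, 0.0, 0.001]
contact_force: [1.0, -0.1, 0.0]
opening: 0.682
```

```bash
cat >> h.py <<'E'
from scipy.spatial.transform import Rotation as Ro
def jaw(s=None):
    s=s or sensors.get_state(); v=Ro.from_quat(s["eef_rot"]).as_matrix(); return np.arctan2(v[1,1],v[0,1]), v[:,2]
def to(x,y,z,j=None):
    s=sensors.get_state(); p=s["tool_pos"]; a,zz=jaw(s)
    d=(np.array([x,y,z])-p)*1000
    dj=0 if j is None else (j-a+np.pi/2)%np.pi-np.pi/2
    print("t %.2f"%s["clock"],"pos",np.round(p,4),"jaw %.3f"%a,"tilt",np.round(zz,3),"q",np.round(s["q"],2),"F",np.round(s["contact_force"],1),"op mm %.1f"%(s["opening"]*88.1))
    print("  GO",np.round(d,1),"turn %.3f"%dj)
E
python3 -c "
from h import *
to(.4543,-.0065,.15,-.2)"
```

```text
t 2.25 pos [ 0.388  -0.1421  0.1989] jaw -0.253 tilt [ 0.001 -0.    -1.   ] q [ 0.49  0.52 -0.38  2.21  0.42  0.48 -0.47] F [ 1.  -0.1  0. ] op mm 60.1
  GO [ 66.3 135.6 -48.9] turn 0.053
```

Request:
drive_tool(
  series=[
    [[16,34,-12,0.05,60],[16,34,-12,0,60],[17,34,-12,0,60],[17,34,-13,0,60],[0,0,0,0,60],[0,0,0,0,60]],
  ],
)

```text
clock: 2.85
tool_pos: [0.4532, -0.007, 0.1497]
eef_rot: [0.775, 0.632, -0.0, -0.0]
contact_force: [-0.4, 0.0, -0.2]
opening: 0.68
```

```bash
python3 - <<'E'
from fit import *
to(.4543,-.0065,.016,-.2)
m=cams.camera_model("wrist"); im=cams.snapshot("wrist"); cv2.imwrite("pics/d_w.png",im)
print(m["camera_from_world"])
print("pred knob px",proj("wrist",[.4543,-.0065,.04],m),proj("wrist",[.4543,-.0065,0],m))
E
```

```text
t 2.85 pos [ 0.4532 -0.007   0.1497] jaw -0.204 tilt [-0. -0. -1.] q [ 0.1   0.64 -0.29  2.15  0.45  0.4  -0.75] F [-0.4  0.  -0.2] op mm 59.9
  GO [   1.1    0.5 -133.7] turn 0.004
[[ 9.78988118e-01 -2.03915330e-01 -8.95800143e-04 -4.44929982e-01]
 [-1.93856479e-01 -9.32040895e-01  3.06136302e-01  6.65464968e-02]
 [-6.32608072e-02 -2.99530145e-01 -9.51987270e-01  3.32488365e-01]
 [ 0.00000000e+00  0.00000000e+00  0.00000000e+00  1.00000000e+00]]
pred knob px [316.85047949 238.16067927] [316.7141619  225.06200901]
```

View pics/d_w.png

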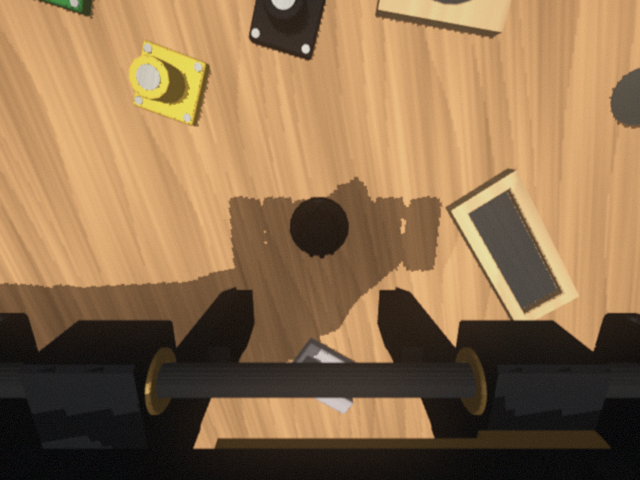

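The wrist view shows the knob at (319,227), against (317,227) predicted, so it's centred between the fingers. Descending.

Request:
drive_tool(
  series=[
    [[2,0,-45,0,60],[0,0,-45,0,60],[0,0,-33,0,60],[0,0,-10,0,60],[0,0,0,0,60],[0,0,0,0,20],[0,0,0,0,20],[0,0,0,0,20],[0,0,0,0,20],[0,0,0,0,20]],
  ],
  force=15,
)

```text
clock: 3.9
tool_pos: [0.4568, -0.008, 0.0205]
eef_rot: [0.776, 0.631, -0.001, -0.0]
contact_force: [-0.6, -0.5, 6.9]
opening: 0.362
```

```bash
python3 -c "
from h import *
to(.586,.172,.1,-.2)"
```

```text
t 3.90 pos [ 0.4568 -0.008   0.0205] jaw -0.206 tilt [-0.001 -0.    -1.   ] q [-0.06  0.91 -0.04  2.2   0.8   0.04 -1.09] F [-0.6 -0.5  6.9] op mm 31.9
  GO [129.2 180.   79.5] turn 0.006
```

Request:
drive_tool(
  series=[
    [[0,0,15,0,20],[5,0,30,0,20],[20,25,35,0,20],[30,40,0,0,20],[30,40,0,0,20],[30,40,0,0,20],[14,34,0,0,20],[0,0,0,0,20],[0,0,0,0,20]],
  ],
)

```text
clock: 4.8
tool_pos: [0.5847, 0.1718, 0.0993]
eef_rot: [0.775, 0.631, -0.002, -0.001]
contact_force: [0.0, -1.0, -1.9]
opening: 0.368
```

```bash
python3 - <<'E'
from fit import *
to(.586,.172,.0275,-.2)
m=cams.camera_model("wrist"); im=cams.snapshot("wrist"); cv2.imwrite("pics/e_w.png",im)
print("pred nest px",proj("wrist",[.586,.172,.006],m), "top",proj("wrist",[.586,.172,.014],m))
E
```

```text
t 4.80 pos [0.5847 0.1718 0.0993] jaw -0.204 tilt [-0.004 -0.001 -1.   ] q [-0.12  0.89 -0.44  1.71  0.55  0.68 -1.06] F [ 0.  -1.  -1.9] op mm 32.5
  GO [  1.3   0.2 -71.8] turn 0.004
pred nest px [317.65608569 244.87536123] top [317.67703053 248.37138827]
```

View pics/e_w.png

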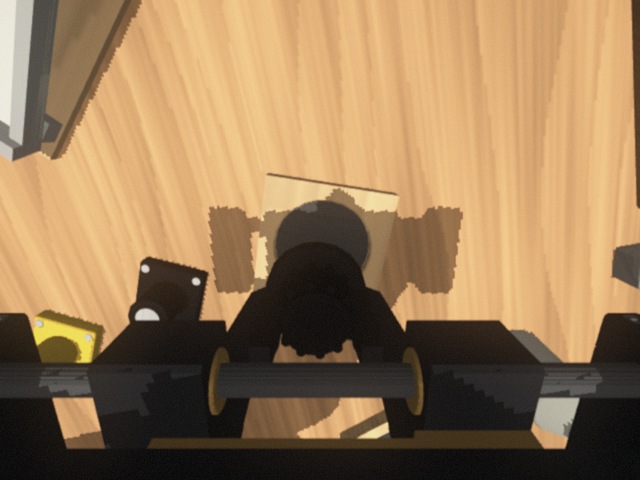

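Knob is held upright. The recess in the wrist view is centred near (322,245), about 3–4 mm further in x, which agrees with the top camera. I'll correct for that and lower.

Request:
drive_tool(
  series=[
    [[4,0,-30,0,20],[0,0,-25,0,20],[0,0,-10,0,20],[0,0,-5,0,20],[0,0,-2,0,20],[0,0,0,0,20],[0,0,0,0,20]],
  ],
)

```text
clock: 5.55
tool_pos: [0.5901, 0.1714, 0.0286]
eef_rot: [0.776, 0.631, -0.0, -0.001]
contact_force: [-0.7, -0.5, -0.7]
opening: 0.365
```

```bash
python3 -c "
from h import *
to(.588,.172,.0265,-.2)"
```

```text
t 5.55 pos [0.5901 0.1714 0.0286] jaw -0.206 tilt [-0.001  0.    -1.   ] q [-0.15  0.99 -0.38  1.71  0.62  0.56 -1.11] F [-0.7 -0.5 -0.7] op mm 32.2
  GO [-2.1  0.6 -2.1] turn 0.006
```

Nearly at the floor. Lower 2 mm, release, and go on to the sleeve.

Request:
drive_tool(
  series=[
    [[-1,0,-2,0,20],[0,0,0,0,45],[0,0,0,0,52],[0,0,0,0,52],[0,0,20,0,52],[0,0,45,0,55],[-30,0,45,0,55],[-45,-8,0,0,55],[-45,-8,0,0,55],[0,0,0,0,55]],
  ],
)

```text
clock: 6.55
tool_pos: [0.4615, 0.1519, 0.1321]
eef_rot: [0.774, 0.633, -0.007, -0.002]
contact_force: [-0.1, 0.1, 0.1]
opening: 0.625
```

```bash
python3 - <<'E'
from fit import *
to(.4645,.156,.017,-.2)
m=cams.camera_model("wrist"); im=cams.snapshot("wrist"); cv2.imwrite("pics/f_w.png",im)
print("pred sleeve px",proj("wrist",[.464,.156,.044],m),proj("wrist",[.464,.156,.012],m))
print("nest",proj("wrist",[.588,.172,.006],m), "knobtop",proj("wrist",[.588,.172,.046],m))
E
```

```text
t 6.55 pos [0.4615 0.1519 0.1321] jaw -0.201 tilt [-0.013 -0.007 -1.   ] q [-0.16  0.72 -0.41  2.05  0.59  0.5  -1.21] F [-0.1  0.1  0.1] op mm 55.0
  GO [   3.     4.1 -115.1] turn 0.001
pred sleeve px [319.25938072 240.87062594] [319.31977532 228.62303982]
nest [469.68019381 177.4101265 ] knobtop [494.4667958  185.32064863]
```

View pics/f_w.png

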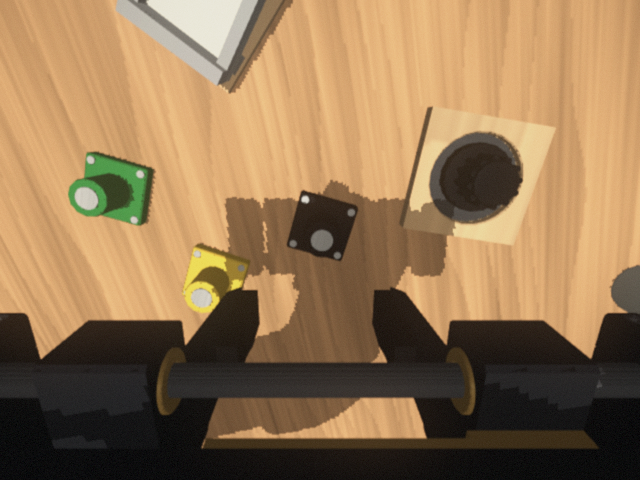

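Knob sits inside the round recess (480,178). The black sleeve's dot is at (321,240), matching the prediction. Grasping it.

Request:
drive_tool(
  series=[
    [[4,4,-30,0,48],[0,0,-40,0,46],[0,0,-30,0,46],[0,0,-12,0,46],[0,0,-3,0,46],[0,0,0,0,46],[0,0,0,0,15],[0,0,0,0,15],[0,0,0,0,15],[0,0,0,0,15]],
  ],
  force=15,
)

```text
clock: 7.6
tool_pos: [0.4752, 0.1594, 0.018]
eef_rot: [0.776, 0.631, -0.0, -0.001]
contact_force: [-0.0, 0.1, 4.6]
opening: 0.316
```

```bash
python3 -c "
from h import *
to(.532,-.3355,.16,.04)"
```

```text
t 7.60 pos [0.4752 0.1594 0.018 ] jaw -0.206 tilt [-0.002  0.001 -1.   ] q [-0.31  0.93 -0.18  2.07  0.74  0.21 -1.35] F [-0.   0.1  4.6] op mm 27.8
  GO [  56.8 -494.9  142. ] turn 0.246
```

Request:
drive_tool(
  series=[
    [[0,0,15,0,15],[0,0,45,0,15],[0,-15,45,0,15],[5,-40,0,0.03,15],[5,-45,0,0.03,15],[6,-45,0,0.03,15],[6,-45,0,0.03,15],[6,-45,0,0.03,15],[6,-45,0,0.03,15],[6,-45,0,0.03,15]],
  ],
)

```text
clock: 8.6
tool_pos: [0.5144, -0.1682, 0.1223]
eef_rot: [0.705, 0.709, -0.001, -0.001]
contact_force: [0.6, 0.2, -1.8]
opening: 0.31
```

Request:
drive_tool(
  series=[
    [[6,-45,0,0.03,15],[6,-45,0,0.006,15],[5,-45,0,0,15],[0,-30,0,0,15],[0,0,0,0,15],[0,0,0,0,15],[0,0,0,0,15]],
  ],
)

```text
clock: 9.3
tool_pos: [0.5319, -0.3289, 0.1223]
eef_rot: [0.692, 0.722, -0.001, -0.001]
contact_force: [-0.5, -0.3, -2.3]
opening: 0.308
```

```bash
python3 - <<'E'
from fit import *
to(.532,-.3305,.026,.04)
m=cams.camera_model("wrist"); im=cams.snapshot("wrist"); cv2.imwrite("pics/g_w.png",im)
p=sensors.get_state()["tool_pos"]
print("pred nest px",proj("wrist",[.532,-.3355,.006],m), "tcp axis at sleeve top", proj("wrist",p+[0,0,.026],m),"foot bottom",proj("wrist",p-[0,0,.018],m))
E
```

```text
t 9.30 pos [ 0.5319 -0.3289  0.1223] jaw 0.042 tilt [-0.003  0.001 -1.   ] q [ 0.82  0.91 -0.64  1.64  0.69  0.83 -0.08] F [-0.5 -0.3 -2.3] op mm 27.1
  GO [  0.1  -1.6 -96.3] turn -0.002
pred nest px [315.74630653 244.54107131] tcp axis at sleeve top [315.70480566 337.4929138 ] foot bottom [315.91465748 290.09038085]
```

View pics/g_w.png

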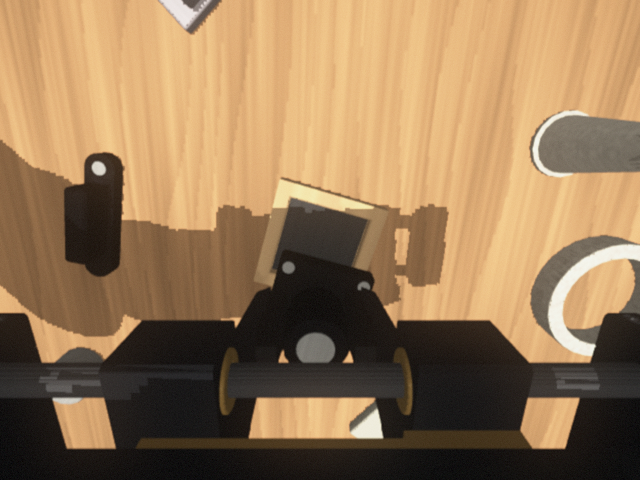

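```bash
python3 - <<'E'
from h import *
p=sensors.get_state()["tool_pos"]
c=ray("wrist",[316,350],p[2]+.026); print("dot",c, c-p)
a=ray("wrist",[288,267],p[2]-.006);b=ray("wrist",[365,287],p[2]-.006)
print("foot bolts",a,b,np.hypot(*(b-a)[:2]),np.arctan2(*(b-a)[[1,0]]))
t=[ray("wrist",q,.014)[:2] for q in([282,179],[388,210],[255,284])]
print(t,"block centre",(t[1]+t[2])/2,np.arctan2(*(t[1]-t[0])[::-1]), np.hypot(*(t[1]-t[0])),np.hypot(*(t[2]-t[0])))
E
```

```text
dot [ 0.53261253 -0.33452169  0.14840715] [ 0.0005646  -0.00582785  0.026     ]
foot bolts [ 0.51808243 -0.31112112  0.11640715] [ 0.55602118 -0.32006237  0.11640715] 0.03897812957719033 -0.23145224466702088
[array([ 0.50494466, -0.28262243]), array([ 0.58604973, -0.30269021]), array([ 0.48379909, -0.36886018])] block centre [ 0.53492441 -0.33577519] -0.2425578361570361 0.0835508655398655 0.08879237174247295
```

Sleeve held upright, 5.5 mm off-centre in y and aligned with the nest to within about 1°. I'll correct for the offset and lower.

Request:
drive_tool(
  series=[
    [[2,-1,-40,-0.02,15],[0,0,-30,0,15],[0,0,-15,0,15],[0,0,-8,0,15],[0,0,-3,0,15],[0,0,-2,0,15],[0,0,0,0,15],[0,0,0,0,15]],
  ],
)

```text
clock: 10.15
tool_pos: [0.5344, -0.3321, 0.0253]
eef_rot: [0.7, 0.714, -0.001, 0.0]
contact_force: [0.3, 0.3, -1.6]
opening: 0.312
```

```bash
python3 -c "
from h import *
to(.534,-.33,.024,.03)"
```

```text
t 10.15 pos [ 0.5344 -0.3321  0.0253] jaw 0.020 tilt [-0.001 -0.001 -1.   ] q [ 0.77  1.04 -0.54  1.66  0.8   0.68 -0.18] F [ 0.3  0.3 -1.6] op mm 27.5
  GO [-0.4  2.1 -1.3] turn 0.010
```

Request:
drive_tool(
  series=[
    [[0,1,-1,0,15],[0,0,0,0,40],[0,0,0,0,46],[0,0,0,0,46],[0,0,20,0,46],[0,0,45,0,46],[-25,0,45,-0.05,46],[-45,4,0,-0.05,50],[-45,4,0,-0.05,50],[-40,4,0,-0.03,50]],
  ],
)

```text
clock: 11.15
tool_pos: [0.3773, -0.3187, 0.1326]
eef_rot: [0.762, 0.648, -0.001, -0.001]
contact_force: [-0.9, -0.4, -0.8]
opening: 0.567
```

Request:
drive_tool(
  series=[
    [[-18,0,0,0,50],[0,0,0,0,50],[0,0,0,0,50],[0,0,0,0,50]],
  ],
)

```text
clock: 11.55
tool_pos: [0.3638, -0.3188, 0.1322]
eef_rot: [0.761, 0.649, -0.0, 0.0]
contact_force: [-0.1, 0.3, 0.1]
opening: 0.566
```

```bash
python3 - <<'E'
from fit import *
to(.36,-.32,.017,-.16)
m=cams.camera_model("wrist"); im=cams.snapshot("wrist"); cv2.imwrite("pics/i_w.png",im)
print("pred lever px",proj("wrist",[.36,-.32,.006],m),"top",proj("wrist",[.36,-.32,.04],m))
c,s=np.cos(1.41)*.039,np.sin(1.41)*.039
print([proj("wrist",[.36+k*c,-.32+k*s,.012],m) for k in(-1,1)])
E
```

```text
t 11.55 pos [ 0.3638 -0.3188  0.1322] jaw -0.159 tilt [ 0. -0. -1.] q [ 0.96  0.74 -0.55  2.07  0.75  0.54 -0.3 ] F [-0.1  0.3  0.1] op mm 49.9
  GO [  -3.8   -1.2 -115.2] turn -0.001
pred lever px [311.26006002 235.24081103] top [310.70894532 248.38971418]
[array([311.3363487 , 280.98390236]), array([310.99316338, 189.7816857 ])]
```

View pics/i_w.png

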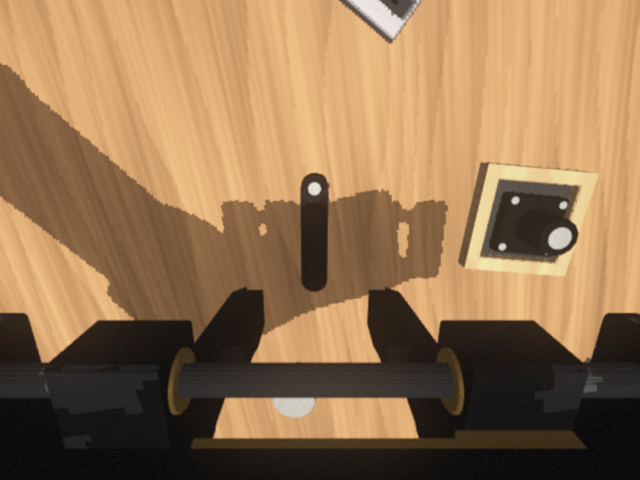

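Sleeve is in the square recess. The lever is at (314,232), parallel to the pads. Grasping it.

Request:
drive_tool(
  series=[
    [[-2,-1,-40,0,46],[0,0,-40,0,46],[0,0,-22,0,46],[0,0,-10,0,46],[0,0,-3,0,46],[0,0,0,0,46],[0,0,0,0,5],[0,0,0,0,5],[0,0,0,0,5],[0,0,0,0,5]],
  ],
  force=20,
)

```text
clock: 12.6
tool_pos: [0.36, -0.3201, 0.0174]
eef_rot: [0.761, 0.648, -0.001, -0.0]
contact_force: [1.6, 0.1, -0.2]
opening: 0.183
```

Request:
drive_tool(
  series=[
    [[0,0,0,0,5],[0,0,0,0,5]],
  ],
)

```text
clock: 12.8
tool_pos: [0.36, -0.3201, 0.0174]
eef_rot: [0.761, 0.648, -0.001, -0.0]
contact_force: [1.2, 0.1, 5.6]
opening: 0.181
```

```bash
python3 -c "
from h import *
to(.62,-.065,.12,1.968-1.571)"
```

```text
t 12.80 pos [ 0.36   -0.3201  0.0174] jaw -0.160 tilt [-0.002 -0.001 -1.   ] q [ 0.77  0.93 -0.22  2.12  1.05  0.21 -0.56] F [1.2 0.1 5.6] op mm 15.9
  GO [260.  255.1 102.6] turn 0.557
```

Request:
drive_tool(
  series=[
    [[0,0,15,0,5],[0,0,40,0,5],[20,20,45,0.06,5],[32,32,5,0.08,5],[34,33,0,0.08,5],[34,33,0,0.08,5],[34,33,0,0.08,5],[34,33,0,0.08,5],[34,33,0,0.08,5],[34,33,0,0.017,5]],
  ],
)

```text
clock: 13.8
tool_pos: [0.6144, -0.07, 0.1185]
eef_rot: [0.553, 0.833, -0.002, -0.001]
contact_force: [0.4, -0.3, -1.6]
opening: 0.178
```

Request:
drive_tool(
  series=[
    [[4,5,0,0,5],[0,0,0,0,5],[0,0,0,0,5],[0,0,0,0,5]],
  ],
)

```text
clock: 14.2
tool_pos: [0.6168, -0.0684, 0.1187]
eef_rot: [0.555, 0.832, -0.003, -0.001]
contact_force: [0.4, 0.4, -0.9]
opening: 0.179
```

```bash
python3 - <<'E'
from fit import *
to(.62,-.065,.0235,.397)
m=cams.camera_model("wrist"); im=cams.snapshot("wrist"); cv2.imwrite("pics/j_w.png",im)
p=sensors.get_state()["tool_pos"]
print("pred nest px",proj("wrist",[.62,-.065,.006],m), "foot",proj("wrist",p-[0,0,.017],m))
E
```

```text
t 14.20 pos [ 0.6168 -0.0684  0.1187] jaw 0.395 tilt [-0.005 -0.004 -1.   ] q [ 0.41  0.92 -0.7   1.66  0.76  0.86 -0.23] F [ 0.4  0.4 -0.9] op mm 15.8
  GO [  3.2   3.4 -95.2] turn 0.002
pred nest px [321.58584993 235.40324134] foot [316.15492452 291.05748545]
```

View pics/j_w.png

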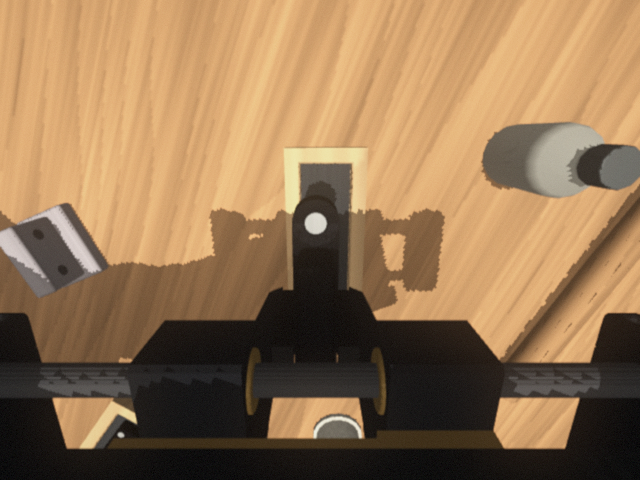

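```bash
python3 - <<'E'
from h import *
p=sensors.get_state()["tool_pos"]; a=1.968; ax=np.array([np.cos(a),np.sin(a)]); pe=np.array([-ax[1],ax[0]])
e1,e2=[ray("wrist",q,.014)[:2] for q in([284.5,147.5],[368,148])]
mid=(e1+e2)/2; print("width",np.hypot(*(e2-e1)),"yaw",np.arctan2(*(e2-e1)[::-1])+np.pi/2,"ctr",mid-ax*.069)
print("inner side mid", [ray("wrist",q,.014)[:2]@pe for q in([300,200],[352,200])], "tcp",p[:2]@pe, p[:2]@ax)
d=ray("wrist",[315.5,223],p[2]-.005)[:2]-p[:2]; print("dot rel along,perp",d@ax,d@pe)
E
```

```text
width 0.05945806318969382 yaw 1.9586026674109454 ctr [ 0.62377763 -0.06495011]
inner side mid [np.float64(-0.5307340096088196), np.float64(-0.5695252955889937)] tcp -0.5426427353543877 -0.30159431331331693
dot rel along,perp 0.04023008024826599 -0.0002023201218358253
```

Request:
drive_tool(
  series=[
    [[6,3,-40,-0.005,5],[0,0,-30,0,5],[0,0,-13,0,5],[0,0,-7,0,5],[0,0,-3,0,5],[0,0,0,0,5],[0,0,0,0,5]],
  ],
)

```text
clock: 14.95
tool_pos: [0.6251, -0.0629, 0.0275]
eef_rot: [0.556, 0.831, -0.001, 0.0]
contact_force: [-1.2, 0.3, -1.1]
opening: 0.179
```

```bash
python3 -c "
from h import *
to(.6235,-.065,.0235,.395)"
```

```text
t 14.95 pos [ 0.6251 -0.0629  0.0275] jaw 0.392 tilt [-0.    -0.001 -1.   ] q [ 0.35  1.05 -0.62  1.66  0.87  0.72 -0.32] F [-1.2  0.3 -1.1] op mm 15.8
  GO [-1.6 -2.1 -4. ] turn 0.003
```

Request:
drive_tool(
  series=[
    [[-1,-2,-3,0,5],[0,0,-1,0,5],[0,0,0,0,5],[0,0,0,0,30],[0,0,0,0,40],[0,0,0,0,40],[0,0,20,0,40],[0,0,45,0,40],[-20,-5,45,0.04,45],[-40,-18,0,0.08,50]],
  ],
)

```text
clock: 15.95
tool_pos: [0.5698, -0.0838, 0.1397]
eef_rot: [0.503, 0.864, 0.004, 0.006]
contact_force: [1.0, 0.2, -0.3]
opening: 0.561
```

Request:
drive_tool(
  series=[
    [[-40,-20,0,0.09,50],[-40,-20,0,0.09,50],[-40,-20,0,0.09,50],[-13,-5,0,0,50],[0,0,0,0,50],[0,0,0,0,50],[0,0,0,0,50]],
  ],
)

```text
clock: 16.65
tool_pos: [0.4325, -0.1521, 0.133]
eef_rot: [0.384, 0.923, -0.001, 0.001]
contact_force: [0.1, -0.1, 0.2]
opening: 0.567
```

```bash
python3 - <<'E'
from fit import *
to(.429,-.153,.019,.785)
m=cams.camera_model("wrist"); im=cams.snapshot("wrist"); cv2.imwrite("pics/k_w.png",im)
print("pred px",proj("wrist",[.429,-.153,.006],m),"top",proj("wrist",[.429,-.153,.046],m))
E
```

```text
t 16.65 pos [ 0.4325 -0.1521  0.133 ] jaw 0.783 tilt [ 0.002 -0.002 -1.   ] q [ 0.7   0.77 -0.76  2.14  0.97  0.63  0.02] F [ 0.1 -0.1  0.2] op mm 50.0
  GO [  -3.5   -0.9 -114. ] turn 0.002
pred px [311.62331778 230.38827483] top [311.00787414 245.58661683]
```

View pics/k_w.png

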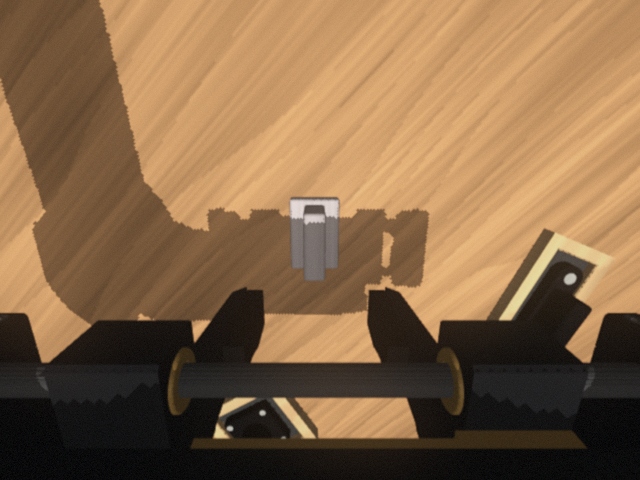

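Lever is in its recess (lower right of the view). The shoe is centred at (314,235). Grasping it.

Request:
drive_tool(
  series=[
    [[-2,-1,-40,0,46],[0,0,-40,0,46],[0,0,-20,0,46],[0,0,-10,0,46],[0,0,-3,0,46],[0,0,0,0,46],[0,0,0,0,5],[0,0,0,0,5],[0,0,0,0,5],[0,0,0,0,5]],
  ],
  force=20,
)

```text
clock: 17.7
tool_pos: [0.429, -0.1537, 0.0198]
eef_rot: [0.384, 0.923, -0.001, 0.0]
contact_force: [-0.7, 0.9, 1.7]
opening: 0.186
```

Request:
drive_tool(
  series=[
    [[0,0,0,0,5],[0,0,5,0,5],[0,0,25,0,5],[0,0,45,0,5],[0,0,45,0,5],[0,15,30,0.1,5],[0,30,0,0.12,5],[0,40,0,0.12,5],[0,45,0,0.12,5]],
  ],
)

```text
clock: 18.6
tool_pos: [0.4276, -0.0243, 0.1695]
eef_rot: [0.163, 0.987, -0.002, -0.0]
contact_force: [0.6, 0.7, -2.3]
opening: 0.181
```

```bash
python3 -c "
from h import *
to(.508,.403,.18,2.313)"
```

```text
t 18.60 pos [ 0.4276 -0.0243  0.1695] jaw 1.243 tilt [-0.001 -0.004 -1.   ] q [ 0.49  0.7  -0.88  2.19  0.91  0.68  0.2 ] F [ 0.6  0.7 -2.3] op mm 16.0
  GO [ 80.4 427.3  10.5] turn 1.070
```

Request:
drive_tool(
  series=[
    [[8,40,5,0.11,5],[8,40,5,0.11,5],[8,42,5,0.11,5],[8,42,5,0.11,5],[8,42,0,0.11,5],[8,42,0,0.11,5],[8,42,0,0.11,5],[8,42,0,0.11,5],[8,42,0,0.11,5],[6,40,0,0.06,5]],
  ],
)

```text
clock: 19.6
tool_pos: [0.5061, 0.3908, 0.1886]
eef_rot: [-0.355, 0.935, -0.002, -0.0]
contact_force: [0.2, -0.1, -1.5]
opening: 0.178
```

Request:
drive_tool(
  series=[
    [[0,0,0,0,5],[0,0,0,0,5],[0,0,0,0,5]],
  ],
)

```text
clock: 19.9
tool_pos: [0.5063, 0.3881, 0.1887]
eef_rot: [-0.353, 0.936, -0.002, 0.0]
contact_force: [-0.0, -0.4, -1.9]
opening: 0.181
```

```bash
python3 - <<'E'
from fit import *
to(.508,.403,.18,2.313)
m=cams.camera_model("wrist")
for n in("wrist","scene","top"): cv2.imwrite(f"pics/l_{n}.png",cams.snapshot(n))
E
```

```text
t 19.90 pos [0.5063 0.3881 0.1887] jaw 2.291 tilt [ 0.002 -0.004 -1.   ] q [-0.21  0.97 -1.08  1.55  0.91  1.19  0.81] F [-0.  -0.4 -1.9] op mm 16.0
  GO [ 1.7 14.9 -8.7] turn 0.022
```

View pics/l_wrist.png

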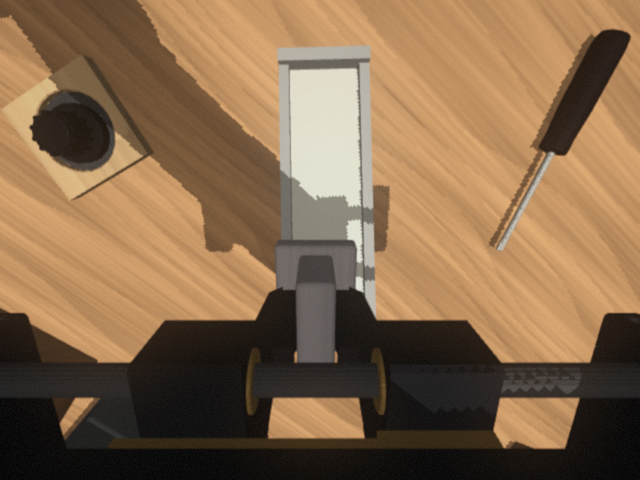

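View pics/l_scene.png

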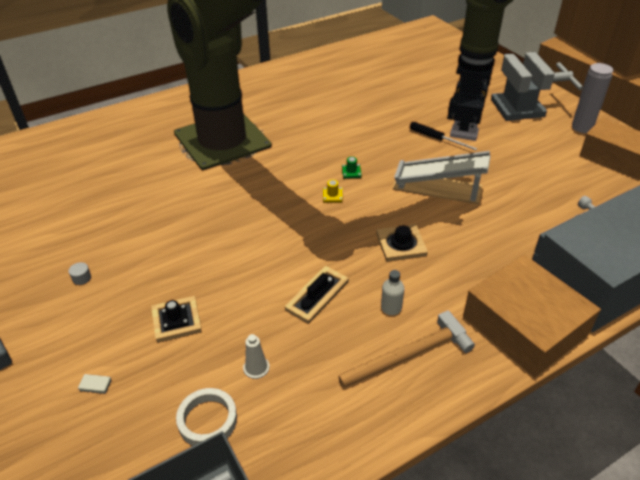

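```bash
python3 - <<'E'
from fit import *
im=cv2.imread("pics/l_wrist.png")
cv2.imwrite("pics/l_crop.png",cv2.resize(im[40:290,250:400],None,fx=4,fy=4,interpolation=cv2.INTER_CUBIC)[:, :600][::1][:1000][:600])
for row in(80,110,140,170,200,225): print(row,[tuple(int(v) for v in im[row,c]) [1] for c in range(276,376,2)])
E
```

```text
80 [158, 168, 176, 178, 177, 180, 166, 209, 222, 219, 221, 219, 221, 220, 218, 221, 221, 220, 221, 221, 221, 224, 220, 220, 222, 221, 220, 223, 223, 221, 218, 221, 222, 220, 219, 219, 220, 221, 220, 219, 220, 129, 168, 179, 180, 178, 180, 163, 158, 153]
110 [165, 172, 182, 181, 185, 182, 173, 187, 222, 220, 221, 221, 223, 223, 225, 223, 219, 225, 221, 223, 221, 224, 222, 223, 225, 221, 224, 225, 223, 222, 223, 223, 223, 224, 223, 223, 221, 222, 221, 222, 224, 197, 136, 184, 183, 182, 184, 175, 160, 155]
140 [153, 158, 178, 181, 184, 181, 184, 159, 226, 223, 223, 225, 225, 225, 225, 221, 226, 226, 225, 225, 226, 227, 225, 224, 224, 226, 226, 226, 225, 227, 224, 224, 224, 224, 226, 224, 225, 226, 224, 225, 221, 163, 109, 181, 185, 182, 182, 183, 152, 146]
170 [89, 86, 122, 168, 180, 182, 184, 155, 222, 224, 224, 224, 222, 224, 224, 227, 224, 226, 227, 223, 223, 226, 226, 227, 226, 227, 227, 227, 226, 226, 226, 227, 227, 225, 226, 227, 225, 226, 227, 227, 226, 221, 130, 174, 186, 185, 185, 187, 173, 168]
200 [90, 94, 94, 109, 108, 110, 108, 104, 132, 135, 136, 137, 138, 134, 137, 134, 137, 140, 136, 141, 154, 141, 137, 135, 144, 138, 139, 138, 138, 139, 142, 138, 138, 141, 138, 202, 228, 227, 227, 227, 227, 225, 175, 126, 190, 190, 188, 187, 176, 94]
225 [94, 90, 97, 109, 106, 108, 111, 105, 114, 130, 135, 135, 135, 136, 132, 134, 137, 137, 136, 138, 134, 137, 139, 133, 135, 137, 135, 138, 135, 137, 136, 139, 138, 137, 137, 151, 215, 227, 227, 225, 226, 227, 202, 99, 181, 190, 185, 189, 177, 105]
```

View pics/l_crop.png

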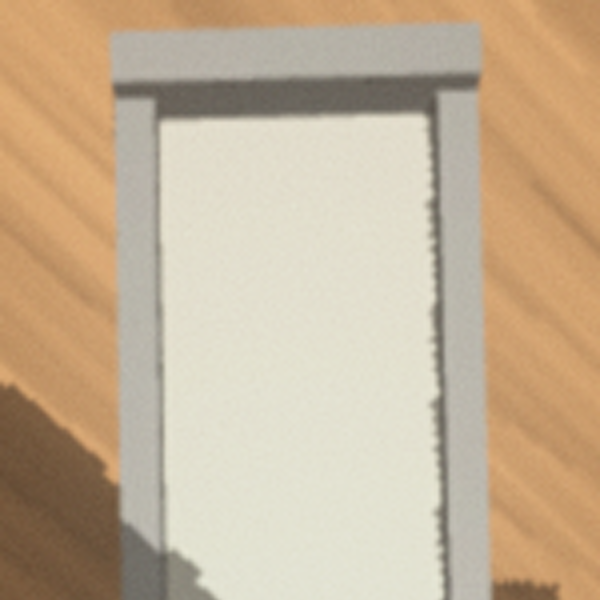

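```bash
python3 - <<'E'
from fit import *
m=cams.camera_model("wrist"); T=m["camera_from_world"];R=T[:3,:3];o=-R.T@T[:3,3]
from scipy.optimize import least_squares
def hit(px,p,off):
    d=R.T@np.array([(px[0]-m["cx"])/m["fx"],(px[1]-m["cy"])/m["fy"],1])
    c,s=np.cos(p[2]),np.sin(p[2])
    # z-.06-off-.364*((x-x0)c+(y-y0)s)=0
    n=np.array([-.364*c,-.364*s,1]); k=.06+off-.364*(p[0]*c+p[1]*s)
    t=(k-n@o)/(n@d); w=o+t*d; e=w[:2]-p[:2]
    return np.array([c*e[0]+s*e[1],-s*e[0]+c*e[1],w[2]])
Lp=[(288.8,65),(289.8,120),(290.5,180)];Rp=[(359.5,63),(360.5,125),(361.7,187)];off=.008/np.cos(np.radians(20))
sgn=None
def res(p):
    L=[hit(q,p,off)[1] for q in Lp]; Q=[hit(q,p,off)[1] for q in Rp]
    s=np.sign(L[0]-Q[0])
    st=[hit(q,p,0)[0]+.094 for q in((292,70),(356,68.5))]
    return np.r_[np.array(L)-s*.028,np.array(Q)+s*.028,st]*1000
o_=least_squares(res,[.471,.37,.74]); print(o_.x,np.round(o_.fun,1))
p=o_.x; tp=sensors.get_state()["tool_pos"]; c,s=np.cos(p[2]),np.sin(p[2]); e=tp[:2]-p[:2]
print("tcp in slide",c*e[0]+s*e[1],-s*e[0]+c*e[1])
# shoe foot corners, z foot top = tcp-.0198+.012 
cr=[ray("wrist",q,tp[2]-.0078) for q in((276.5,241),(355,241))]
for q in cr:
    e=q[:2]-p[:2]; print("foot corner slide",c*e[0]+s*e[1],-s*e[0]+c*e[1])
print("shoe yaw",np.arctan2(*(cr[1]-cr[0])[[1,0]]))
t=[.05,0]; print("target tcp",p[0]+c*.05,p[1]+s*.05)
E
```

```text
[0.47491162 0.37096694 0.73593259] [-0.2  0.  -0.   0.3  0.  -0.   0.1 -0.1]
tcp in slide 0.03526860135912872 -0.008594084053871805
foot corner slide 0.004497057094247277 -0.026681892098835897
foot corner slide 0.005112573246603787 0.01061127965257084
shoe yaw 2.290225620803865
target tcp 0.5119718686726527 0.4045308750075284
```

The slide pose is refined from the wrist view to (0.475, 0.371), yaw 0.736, with 0.3 mm residuals. I'll line up at slide x≈+50 mm and lower to just above contact.

Request:
drive_tool(
  series=[
    [[6,16,-20,0.017,5],[0,0,-30,0,5],[0,0,-15,0,5],[0,0,-6,0,5],[0,0,0,0,5],[0,0,0,0,5],[0,0,0,0,5]],
  ],
)

```text
clock: 20.75
tool_pos: [0.5127, 0.4066, 0.1197]
eef_rot: [-0.361, 0.933, -0.001, 0.002]
contact_force: [-0.9, 0.1, -2.1]
opening: 0.182
```

```bash
python3 - <<'E'
from h import *
to(.512,.4045,.109,2.307)
cv2.imwrite("pics/m_w.png",cams.snapshot("wrist"))
E
```

```text
t 20.75 pos [0.5127 0.4066 0.1197] jaw 2.309 tilt [ 0.004  0.    -1.   ] q [-0.26  1.07 -1.03  1.55  1.    1.12  0.78] F [-0.9  0.1 -2.1] op mm 16.1
  GO [ -0.7  -2.1 -10.7] turn -0.002
```

View pics/m_w.png

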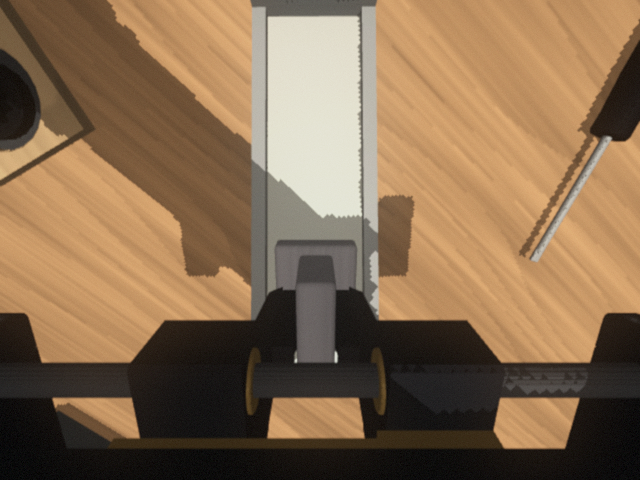

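The shoe is centred between the rails (foot 276–355 px, rails 267–362 px). I'll lower with a light grip so it can tilt onto the bed.

Request:
drive_tool(
  series=[
    [[-1,-1,-5,0,5],[0,0,-4,0,5],[0,0,-2,0,5],[0,0,-2,0,5],[0,0,-2,0,5],[0,0,-2,0,5],[0,0,0,0,5]],
  ],
  force=5,
)

```text
clock: 21.5
tool_pos: [0.5114, 0.4051, 0.1011]
eef_rot: [-0.361, 0.933, -0.001, 0.001]
contact_force: [0.2, 0.5, -1.0]
opening: 0.179
```

```bash
python3 - <<'E'
from h import *
to(.512,.4045,.1005,2.307)
cv2.imwrite("pics/n_w.png",cams.snapshot("wrist"))
E
```

```text
t 21.50 pos [0.5114 0.4051 0.1011] jaw 2.309 tilt [ 0.002 -0.001 -1.   ] q [-0.26  1.09 -1.02  1.56  1.02  1.09  0.76] F [ 0.2  0.5 -1. ] op mm 15.8
  GO [ 0.6 -0.6 -0.6] turn -0.002
```

View pics/n_w.png

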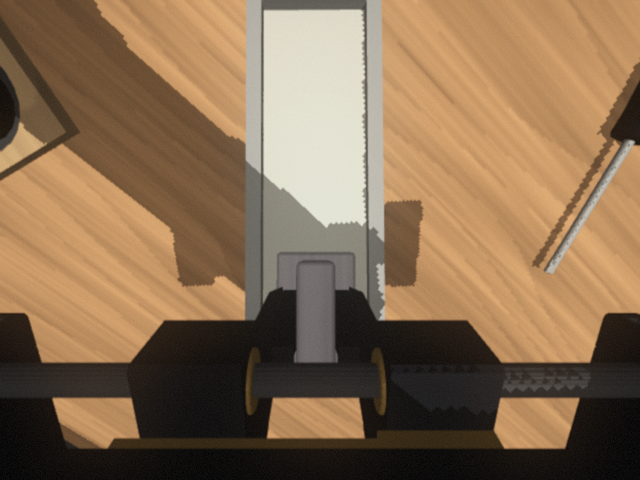

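The shoe has tilted onto the bed: its front edge moved from row 241 to 252. Releasing.

Request:
drive_tool(
  series=[
    [[0,0,0,0,36],[0,0,0,0,40],[0,0,0,0,40],[0,0,0,0,40],[0,0,0,0,40],[0,0,0,0,40],[0,0,30,0,40],[0,0,45,0,40],[0,0,45,0,40],[0,0,0,0,40]],
  ],
)

```text
clock: 22.55
tool_pos: [0.5122, 0.4088, 0.2283]
eef_rot: [-0.361, 0.933, 0.002, 0.005]
contact_force: [-1.0, -0.1, 1.0]
opening: 0.455
```

Request:
drive_tool(
  series=[
    [[-20,-30,0,0,40],[-20,-40,0,0,40],[-20,-40,0,0,40],[-20,-40,0,0,40],[-20,-40,0,0,40],[-10,-40,0,0,40],[0,-40,0,0,40],[0,-40,0,0,40],[0,0,0,0,40],[0,0,0,0,40]],
  ],
)

```text
clock: 23.55
tool_pos: [0.4013, 0.0943, 0.2211]
eef_rot: [-0.36, 0.933, -0.001, 0.001]
contact_force: [0.4, 0.3, 0.5]
opening: 0.456
```

```bash
python3 - <<'E'
from fit import *
to(.512,.4045,.1005)
ims={}
for n in("scene","top"):
    ims[n]=cams.snapshot(n); cv2.imwrite(f"pics/o_{n}.png",ims[n])
p=[.475,.371,.736]; c,s=np.cos(p[2]),np.sin(p[2])
for n in ims:
    w=[p[0]-c*.069,p[1]-s*.069,.059]; print(n,"shoe expected",proj(n,w))
    d=cams.mark_of(n,"shoe_mid")
    print([(np.round(q["at"]),round(q["confidence"],2)) for q in d[:3]])
    for q in d[:1]:
        v=ray(n,q["at"],.059)[:2]-p[:2]; print("slide frame",c*v[0]+s*v[1],-s*v[0]+c*v[1])
a=cv2.resize(ims["top"][180:310,95:295],None,fx=4,fy=4,interpolation=cv2.INTER_CUBIC);cv2.imwrite("pics/o_c1.png",a)
b=cv2.resize(ims["scene"][140:340,140:520],None,fx=2.1,fy=2.1,interpolation=cv2.INTER_CUBIC);cv2.imwrite("pics/o_c2.png",b)
a=cv2.resize(ims["top"][120:290,270:500],None,fx=3.4,fy=3.4,interpolation=cv2.INTER_CUBIC);cv2.imwrite("pics/o_c3.png",a)
E
```

```text
t 23.55 pos [0.4013 0.0943 0.2211] jaw 2.307 tilt [ 0.002 -0.001 -1.   ] q [ 0.4   0.73 -1.25  2.17  0.9   0.94  0.91] F [0.4 0.3 0.5] op mm 40.2
  GO [ 110.7  310.2 -120.6] turn 0.000
scene shoe expected [414.44588547 164.34890709]
[(array([414., 162.]), 0.84)]
slide frame -0.07145445166147343 0.008428117624870939
top shoe expected [169.75468032 275.14226507]
[(array([160., 258.]), 0.6), (array([172., 280.]), 0.57)]
slide frame -0.025712393005733192 -0.007737575670777137
```

View pics/o_c1.png

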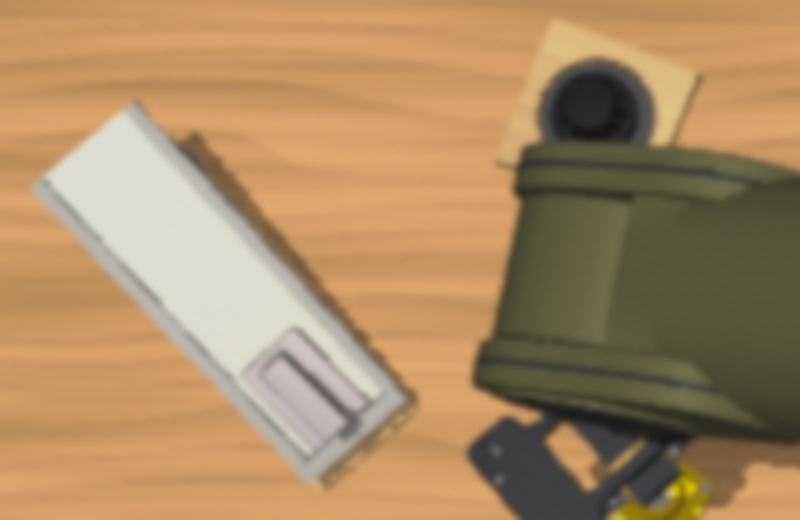

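View pics/o_c2.png

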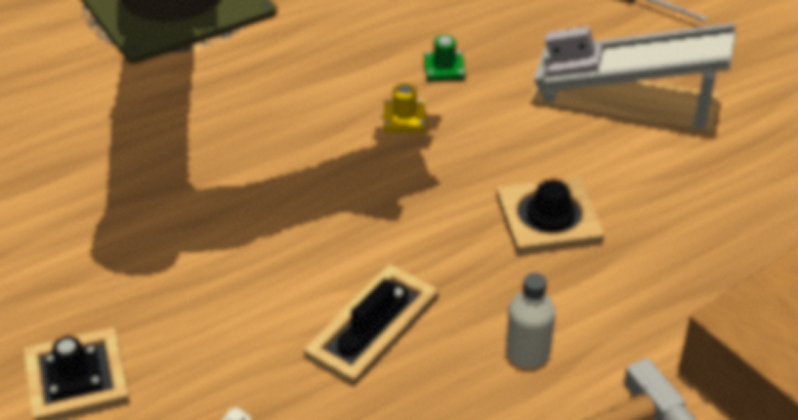

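View pics/o_c3.png

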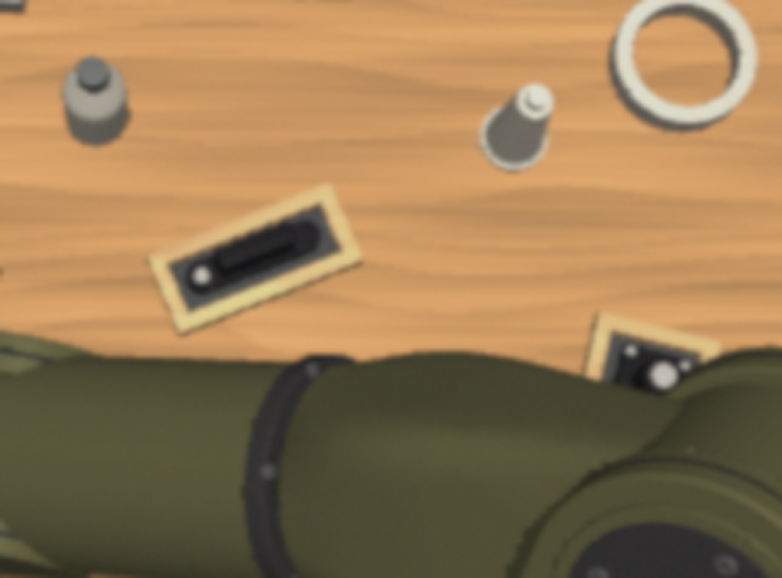

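```bash
python3 -c "
from h import *
print(r.finish_job(), sensors.get_state()['clock'])"
```

```text
the job is handed in; nothing more can be done
the job is handed in; nothing more can be done
```

The job is handed in, at about 24 s on the clock. The knob, the black sleeve and the lever each stand in their own recess. The aluminium shoe was let go at about x +50 mm on the slide and ran down to the stop by itself. I worked in the order you gave.

**Last checks (top and scene pictures):**
- The three parts sit upright inside their recesses. In the last top picture the arm hid part of the knob and sleeve blocks, but the scene picture shows both clearly.
- The shoe lies lengthwise at the low end. The scene detection puts it at x −71 mm (expected −69 mm).
- The cone and bottle are still standing. The green and yellow look-alikes were not touched.

**Disagreements:**
- The scene detection put the shoe at y +8.4 mm, just over the 8 mm limit. The rails leave it only 8 mm of play each way, so I took that as detector error and did not measure it again.
- In the last top picture, the shoe's best network detection (0.60) was mid-slide. The second (0.57) was at the low end, where the picture shows it.
- The top and scene cameras differed by 2–5 mm on the nests and up to 8 mm on the slide, so I corrected those from wrist views.
- The knob was gripped 4 mm higher than planned because a joint reached its limit.

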